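# Open the blue eyelet locker on the shoemaker's bench

### The arm

A 7-joint arm with a two-finger parallel gripper is mounted at the origin on the work surface. World frame = base frame: x ahead of the robot, y to its left, z up, the work surface at z = 0. Lengths are in m, angles in rad, forces in N, time in s.
With the tool pointing down it reaches from about 0.425 to 0.925 m from the base axis. Payload 6.8 kg.
Tool frame: the origin (TCP) lies midway between the tips of the shut fingers; the grasp point (between the pads) lies 19 mm behind it; z points along the fingers, y is the line along which they close (so a half turn about z gives the same grasp; the last joint's range is limited). The gripper opens to 85 mm and grips with 20 to 120 N. Pads are 22 mm wide; open, the fingers measure 114 mm over their backs; the gripper's body (76 mm by 85 mm) begins 54 mm behind the grasp point. The pads swing forward as they close: fully open they stand 13 mm farther back than shut.
Start: joints at [1.077, 0.477, 0.022, 1.555, -0.011, 1.109, -0.083], TCP at [0.254, -0.625, 0.231] pointing down, gripper open.
Joint ranges: [-2.96, 2.96], [-0.34, 2.1], [-1.41, 1.46], [0.24, 2.44], [-1.37, 4.51], [0.17, 1.92], [-2.96, 2.96]. Speed limits (rad/s): [2.39, 2.39, 3.14, 3.14, 3.14, 3.14, 3.14].

### API

Orientations are given as a unit quaternion [w, x, y, z].
In Python, from station import bot, eyes, ticket gives the robot as it stands.
- The arm moves only by the shell command python3 -m crank 'ROWS' [FORCE]. ROWS is text: rows parted by semicolons, each of 7 numbers parted by spaces: the shift along the tool's x, y, z in units of 0.5 m (1.0 is 0.5 m), then the turn, a rotation vector about the tool's x, y, z in units of 180 degrees (1.0 is 180 degrees), then the closure, from 0 (fully open) to 1 (shut). A call has 1 to 20 rows; each row is the pose to reach, as a shift and turn from the pose commanded when the call began, along the tool's axes at that moment, turning the shorter way round; what a row does not reach only later rows make up. A row lasts 1/10 s, in which the tool goes at most 50 mm and 8.59 degrees, less where a joint would pass 70% of its speed; a pose out of reach is approached as far as the arm can. A call with a number of a shift or a turn outside -1 to 1 is refused whole. A call with a gripper value outside its range is refused whole. The fingers move at their own pace and stop on an object; FORCE is the grip in N (left out, the last holds). Time passes only in rows, so rows that repeat a pose let the fingers close. It gives the time, the measured TCP pose, the force, the opening and the grip force at its end, in the units of the state.
- bot.get_obs(): the state, without advancing time (a new reading comes with each control period).
- eyes.read_camera(name): name is "scene" or "top" or "wrist"; returns a dict with "image" (384x512x3 uint8, red, green, blue), "K" (3x3 intrinsics, pixels), "R" (3x3) and "t" (3): a world point X has camera coordinates R X + t. Camera axes: x right, y down, z forward; pixel columns grow to the right and rows downward; lengths in m; the calibration is good to about 2 mm. A picture is of the moment at which its call begins. There is no depth.
- ticket.hand_in(): hands the job in; it is judged then, once.
The state is a dict: "t": time; "q": joint angles; "joint_vel": joint speeds; "joint_torque": joint torques, N m; "eef_pos": TCP position; "tool_rot": TCP orientation; "contact_force": force on the tool from outside, world axes, zero at the start; "torque": the same for the moment, N m; "gripper_width": opening from 0.0 (shut) to 1.0 (fully open); "grasp_force": force on a finger pad.
Only numpy, scipy, OpenCV 4.12 (cv2) and the standard library are available. Lean on these libraries where they do the work, as an engineer would, in place of code of your own. Each camera call takes 0.05 s, during which the arm holds its last target. There are 200 camera calls.

### The job

Open the blue locker: turn the black latch knob on its lid a quarter turn clockwise until its white line points to the green dot, then lift the lid by the knob until it stands about 35 degrees open, and let go, so that the lid stays open and the knob stays turned. Leave the red locker latched.

Things in the scene. Friction and masses are not known exactly. Their poses are not given: they have to be found in the camera images.
- blue_box: Blue steel locker fixed on the bench: 200 (its x) x 170 (y) x 100 mm high, plus a 5 mm lid. Origin: centre of its underside, z up. -x is the front (robot side), where the lid lifts; the hinge runs along y at x = +100, z = 100 mm. Knob axis at x = -55, y = 0, square to the lid. A like locker, painted red, stands beside it, either on the left; each is turned by up to 0.35 rad.
- blue_grip (a point): Where to grip the blue locker's knob: on its axis, 37 mm above the lid's top face (142 mm above the bench when shut). The knob is a black upright bar 44 mm long (its y), 14 mm thick (its x), spanning 7 to 47 mm above the lid, on a disc 36 mm across. Axes turn with the knob; z along its axis. A white line on top marks its -y half; on the lid a red dot is shut, a green dot (in front) open.
- blue_latch (a joint): Angle of the blue locker's knob, rad: 0 shut (bar along the box's y, white line to the red dot), growing clockwise seen from above to a stop at 1.57 (bar along the box's x, white line to the green dot, at the robot side). Starts at 0 to 0.2. Its cam frees the lid beyond about 1.0; until then the lid cannot lift. Light friction, 0.06 N m; it stays where it is left.
- blue_lid (a joint): Opening angle of the blue locker's lid, rad: 0 shut, growing as the front edge rises, stop at 1.2. The hinge is stiff: the lid stays where it is left and takes about 6 N at the knob to lift. With the knob at 1.57 its bar is square to the hinge, so fingers on the bar's long sides let it pivot between them as the lid rises.
- red_latch (a joint): Angle of the like knob on the red locker, in the same sense. It stays as it is, between 0 and 0.2.

How it is judged:
On the way:
1. the blue locker's knob is turned to open (value of joint blue_latch above 1.22 rad), for 0.2 s.
At the end, for the whole second after the job is handed in: The blue locker's lid stands open by at least 0.38 rad (22 degrees), at rest, its knob is still turned by at least 1.22 rad (70 degrees), and the red locker's knob is still below 0.4 rad (value of joint blue_latch above 1.22 rad and value of joint blue_lid above 0.38 rad and velocity of joint blue_lid between -0.05 and 0.05 rad/s and value of joint red_latch below 0.4 rad); the robot touches nothing.
It fails at once if the red locker's knob is turned by more than 0.4 rad (value of joint red_latch above 0.4 rad).
It also fails if it takes over 40 s, if anything falls off the work surface, if the arm or the gripper's body presses on something with over 40 N, if the wrist force passes 120 N, or if a joint passes its speed limit or range.

## Working session

There is one attempt and no reset: what is moved stays moved. The work goes in short steps, Python scripts to look and compute and a shell command to move; the robot and the scene stay as the last step left them, time stands still between calls to the robot, and variables do not carry over. Pictures are saved under pics/ and viewed, at most 10 in all, crops included, and the job is handed in when it is done.

```bash
mkdir -p pics; ls
python3 - <<'E'
from station import bot,eyes
import cv2,numpy as np
o=bot.get_obs();print({k:np.round(v,3) for k,v in o.items()})
for n in("top","scene"):
    c=eyes.read_camera(n);cv2.imwrite(f"pics/{n}.png",c["image"][:,:,::-1]);np.savez(n,**c);print(c["K"],c["R"],c["t"])
E
```

```text
pics
{'t': np.float64(0.0), 'q': array([ 1.077,  0.478,  0.022,  1.556, -0.011,  1.109, -0.083]), 'joint_vel': array([-0.002,  0.   , -0.   ,  0.001, -0.   ,  0.001, -0.002]), 'joint_torque': array([-0.0000e+00, -5.9645e+01,  1.6080e+00, -2.8119e+01,  1.2000e-02,
        9.0000e-03, -0.0000e+00]), 'eef_pos': array([ 0.254, -0.625,  0.23 ]), 'tool_rot': array([-0.001,  0.981,  0.192, -0.   ]), 'contact_force': array([-0.553, -0.442, -0.136]), 'torque': array([-0.006, -0.022,  0.004]), 'grasp_force': np.float64(0.0), 'gripper_width': np.float64(1.002)}
[[417.06682374   0.         258.30826727]
 [  0.         417.06682374 192.3759203 ]
 [  0.           0.           1.        ]] [[ 0.00108754 -0.99997178  0.00743294]
 [-0.99783571 -0.00157385 -0.06573753]
 [ 0.06574737 -0.00734536 -0.99780926]] [-0.01638291  0.60165754  0.92359266]
[[402.50442143   0.         262.92173077]
 [  0.         402.50442143 195.17927775]
 [  0.           0.           1.        ]] [[ 0.46858831  0.88330348  0.01414037]
 [ 0.75708878 -0.39328074 -0.52167695]
 [-0.45523793  0.25515724 -0.85302591]] [-0.27444276 -0.41910844  1.41381741]
```

View pics/top.png

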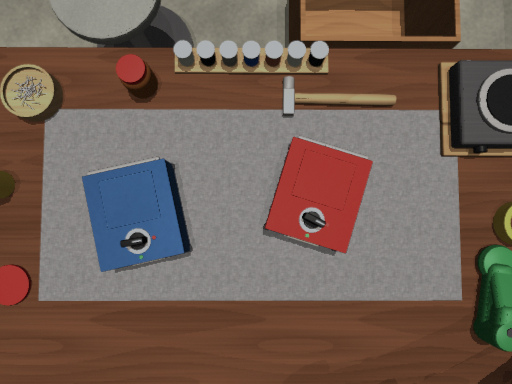

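View pics/scene.png

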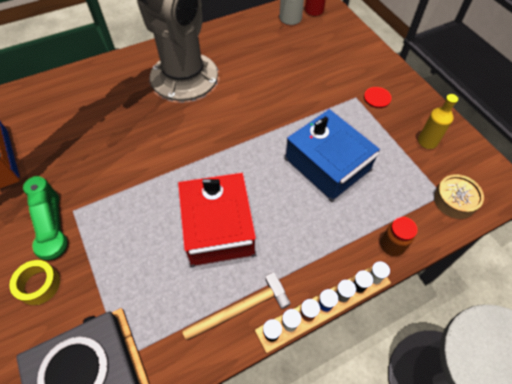

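The top view shows the blue locker on the left (lid corners about (84,175), (164,159), (185,258), (104,271)). Its knob is at (137,241), the red dot at (154,238) and the green dot at (141,257). The red locker is on the right. Next I'll measure the blue one.

```bash
cat > h.py <<'E'
import numpy as np,cv2
from scipy.spatial.transform import Rotation as Ro
def ray(c,uv,z):
    d=c["R"].T@np.linalg.solve(c["K"],[*uv,1]);o=-c["R"].T@c["t"]
    return o+d*(z-o[2])/d[2]
def tool(o): 
    w,x,y,z=o["tool_rot"];return Ro.from_quat([x,y,z,w])
E
python3 - <<'E'
from h import *
from station import bot
c=np.load("top.npz");im=c["image"];hsv=cv2.cvtColor(im,cv2.COLOR_RGB2HSV)
m=cv2.inRange(hsv,(100,120,90),(125,255,255));m[:,:70]=0;m[:,200:]=0;m=cv2.morphologyEx(m,cv2.MORPH_CLOSE,np.ones((25,25)))
k=max(cv2.findContours(m,0,2)[0],key=cv2.contourArea);r=cv2.minAreaRect(k);b=cv2.boxPoints(r);print(r)
P=np.array([ray(c,p,.105) for p in b]);print(P.round(4),np.linalg.norm(P-np.roll(P,1,0),axis=1))
s=im[225:262,120:160].astype(int)
w=(s.min(2)>150);v,u=np.nonzero(w);pts=np.c_[u+120,v+225].astype(np.float32)
e=cv2.minEnclosingCircle(pts);print("disc",e,ray(c,e[0],.110))
for n,mm in(("red",(s[:,:,0]>s[:,:,1]+60)&(s[:,:,0]>s[:,:,2]+20)),("green",(s[:,:,1]>s[:,:,0]+30)&(s[:,:,1]>s[:,:,2]+0))):
    v,u=np.nonzero(mm);print(n,len(u));
    if len(u):print(ray(c,(u.mean()+120,v.mean()+225),.105))
print(tool(bot.get_obs()).as_matrix().round(3))
E
```

```text
((132.41928100585938, 214.58277893066406), (97.643310546875, 85.26554107666016), 77.96940612792969)
[[0.6298 0.3506 0.105 ]
 [0.667  0.18   0.105 ]
 [0.4713 0.1356 0.105 ]
 [0.4354 0.3039 0.105 ]] [0.19992452 0.17462492 0.20073597 0.17210227]
disc ((137.5, 240.65789794921875), 12.433019638061523) [0.49733732 0.22970128 0.11      ]
red 8
[0.50453134 0.19868999 0.105     ]
green 14
[0.4650668  0.22393813 0.105     ]
[[ 0.926  0.376 -0.001]
 [ 0.376 -0.926  0.001]
 [-0.    -0.002 -1.   ]]
```

```bash
cat >> h.py <<'E'
def go(o,pos,yang,tilt=0):
    """shift/turn units from pose o to tool-down pose with tool-y heading yang (rad)"""
    y=np.array([np.cos(yang),np.sin(yang),0]);z=np.array([0,0,-1.]);T=Ro.from_matrix(np.c_[np.cross(y,z),y,z])
    r=tool(o);return np.r_[r.inv().apply(np.array(pos)-o["eef_pos"])/.5,(r.inv()*T).as_rotvec()/np.pi].round(3)
E
R="0.66 -0.32 -0.14 0 0 -0.22 0"
python3 -m crank "0.66 -0.32 -0.14 0 0 -0.22 0;0.66 -0.32 -0.14 0 0 -0.22 0;0.66 -0.32 -0.14 0 0 -0.22 0;0.66 -0.32 -0.14 0 0 -0.22 0;0.66 -0.32 -0.14 0 0 -0.22 0;0.66 -0.32 -0.14 0 0 -0.22 0;0.66 -0.32 -0.14 0 0 -0.22 0;0.66 -0.32 -0.14 0 0 -0.22 0;0.66 -0.32 -0.14 0 0 -0.22 0;0.66 -0.32 -0.14 0 0 -0.22 0"
python3 - <<'E'
from h import *
from station import bot
o=bot.get_obs();print(o["q"].round(3),o["eef_pos"]);print(go(o,[.497,.231,.29],.21-.1))
E
```

```text
t: 1.1
eef_pos: [0.4992, -0.353, 0.3008]
tool_rot: [-0.0, 0.858, 0.513, -0.0]
contact_force: [-1.1, -0.8, -0.2]
gripper_width: 1.001
grasp_force: 0.0
[ 0.702  0.331 -0.245  1.617  0.085  1.206 -0.054] [ 0.49923076 -0.35299405  0.3008403 ]
[ 1.027 -0.557  0.022 -0.     0.    -0.192]
```

```bash
python3 -m crank "0.98 -0.53 0.02 0 0 -0.19 0;0.98 -0.53 0.02 0 0 -0.19 0;0.98 -0.53 0.02 0 0 -0.19 0;0.98 -0.53 0.02 0 0 -0.19 0;0.98 -0.53 0.02 0 0 -0.19 0;0.98 -0.53 0.02 0 0 -0.19 0;0.98 -0.53 0.02 0 0 -0.19 0;0.98 -0.53 0.02 0 0 -0.19 0;0.98 -0.53 0.02 0 0 -0.19 0;0.98 -0.53 0.02 0 0 -0.19 0;0.98 -0.53 0.02 0 0 -0.19 0;0.98 -0.53 0.02 0 0 -0.19 0;0.98 -0.53 0.02 0 0 -0.19 0;0.98 -0.53 0.02 0 0 -0.19 0;0.98 -0.53 0.02 0 0 -0.19 0;0.98 -0.53 0.02 0 0 -0.19 0"
python3 - <<'E'
from h import *
from station import bot,eyes
c=eyes.read_camera("wrist");cv2.imwrite("pics/w1.png",c["image"][:,:,::-1]);np.savez("w1",**c)
o=bot.get_obs();print(o["q"].round(3),o["eef_pos"]);print(go(o,[.497,.231,.29],.21-.1))
E
```

```text
t: 2.7
eef_pos: [0.499, 0.202, 0.2912]
tool_rot: [0.0, 0.671, 0.741, -0.0]
contact_force: [0.8, 0.2, 0.8]
gripper_width: 0.998
grasp_force: 0.0
[ 0.062  0.265 -0.672  1.774  0.179  1.165 -0.565] [0.49894741 0.20242875 0.2913    ]
[ 0.057  0.002  0.003  0.     0.    -0.003]
```

View pics/w1.png

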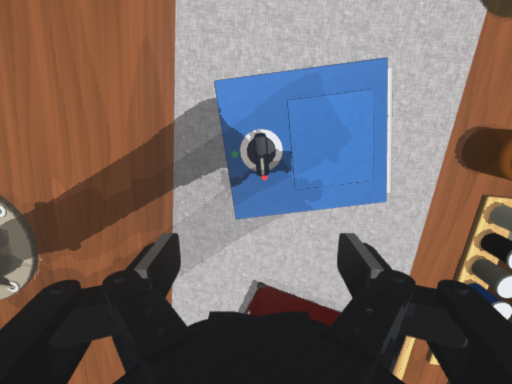

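The wrist view shows the knob disc at about (261,150). Its bar runs nearly vertically from (261,133) to (263,174), with the red dot at (264,177) and the green dot at (235,154).

Run:
```python
from h import *
from station import bot
c=np.load("w1.npz");im=c["image"];s=im[120:185,225:300].astype(int);mx=s.max(2)
cv2.imwrite("pics/w1c.png",cv2.resize(im[115:190,220:305,::-1],None,fx=7,fy=7,interpolation=cv2.INTER_CUBIC))
w=cv2.inRange(im[120:185,225:300],(140,140,140),(255,255,255));
k=max(cv2.findContours(w,0,2)[0],key=cv2.contourArea);e=cv2.minEnclosingCircle(k);p=(e[0][0]+225,e[0][1]+120);D=ray(c,p,.110);print("disc",e[1],p,D)
b=(mx<50).astype(np.uint8);k=max(cv2.findContours(b,0,2)[0],key=cv2.contourArea)
r=cv2.minAreaRect(k);print("bar",r,cv2.boxPoints(r)+[225,120])
print("cam",-c["R"].T@c["t"])
ax=[]
for n,mm in(("red",(s[:,:,0]>s[:,:,2]+60)),("green",(s[:,:,1]>s[:,:,2]+10)&(s[:,:,1]>s[:,:,0]+20))):
    v,u=np.nonzero(mm);print(n,len(u))
    if len(u):
        q=ray(c,(u.mean()+225,v.mean()+120),.105);print(q,np.arctan2(*(q-D)[1::-1]))
```

```text
disc 21.123565673828125 (260.93506622314453, 149.5714282989502) [0.49837477 0.23080025 0.11      ]Traceback (most recent call last):
  File "<stdin>", line 7, in <module>
ValueError: max() iterable argument is empty
```

View pics/w1c.png

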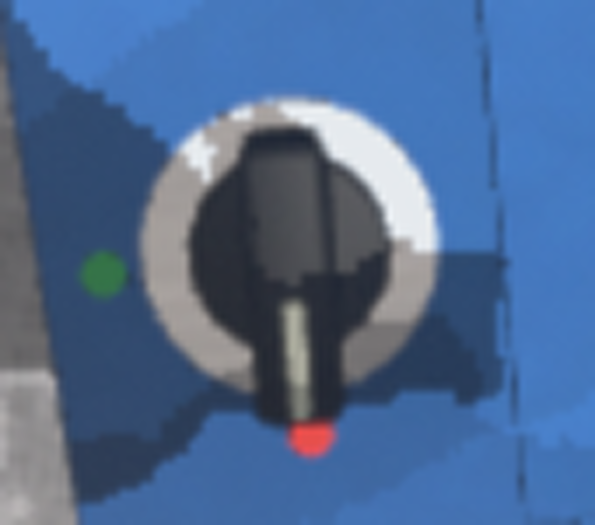

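Run:
```python
from h import *
from station import bot
c=np.load("w1.npz")
f=lambda a,b,z:(lambda d:np.arctan2(d[1],d[0])+np.pi/2)(ray(c,b,z)-ray(c,a,z))
cr=lambda x,y:(220+x/7,115+y/7)
print("line",f(cr(292,300),cr(302,415),.152),"bar edges",f(cr(245,165),cr(260,410),.152),f(cr(322,165),cr(340,410),.152),"front",f((216,82),(236,217),.105))
e=[ray(c,cr(*p),.152) for p in((245,165),(322,165),(260,410),(340,410))];print(np.round(e,4),np.mean(e,0))
print("line end",ray(c,cr(302,420),.152))
g=ray(c,cr(103,274),.105);print("green",g,ray(c,cr(312,437),.105))
o=bot.get_obs()
for a in(.14,): print(go(o,[.498,.231,.29],a),go(o,[.498,.231,.123],a))
```

```text
line 0.18807328786080557 bar edges 0.1569079198919392 0.18061223348091549 front 0.21301137287909921
[[0.4902 0.2468 0.152 ]
 [0.5017 0.248  0.152 ]
 [0.4961 0.2099 0.152 ]
 [0.5084 0.2111 0.152 ]] [0.49908364 0.22894867 0.152     ]
line end [0.50270123 0.20894062 0.152     ]
green [0.46670114 0.22135671 0.105     ] [0.50662125 0.19556501 0.105     ]
[ 0.057  0.004  0.003  0.     0.    -0.013] [ 0.057  0.004  0.337  0.     0.    -0.013]
```

```bash
python3 -m crank "0.055 0.004 0 0 0 -0.024 0;0.055 0.004 0.1 0 0 -0.024 0;0.055 0.004 0.17 0 0 -0.024 0;0.055 0.004 0.23 0 0 -0.024 0;0.055 0.004 0.29 0 0 -0.024 0;0.055 0.004 0.335 0 0 -0.024 0;0.055 0.004 0.335 0 0 -0.024 0;0.055 0.004 0.335 0 0 -0.024 0;0.055 0.004 0.335 0 0 -0.024 1;0.055 0.004 0.335 0 0 -0.024 1;0.055 0.004 0.335 0 0 -0.024 1;0.055 0.004 0.335 0 0 -0.024 1;0.055 0.004 0.335 0 0 -0.024 1;0.055 0.004 0.335 0 0 -0.024 1;0.055 0.004 0.335 0 0 -0.024 1;0.055 0.004 0.335 0 0 -0.024 1;0.055 0.004 0.335 0 0 -0.024 1;0.055 0.004 0.335 0 0 -0.024 1" 40
python3 - <<'E'
from h import *
from station import bot
o=bot.get_obs();print(o["q"].round(3),o["torque"],go(o,[.498,.231,.123],.21-np.pi/2))
E
```

```text
t: 4.55
eef_pos: [0.4986, 0.2319, 0.1243]
tool_rot: [0.0, 0.641, 0.767, 0.001]
contact_force: [4.9, 0.2, 5.1]
gripper_width: 0.157
grasp_force: 45.4
[-0.055  0.476 -0.626  1.922  0.364  0.856 -0.692] [-0.11325195 -0.93115491  0.09085305] [-0.001 -0.001  0.003  0.    -0.001  0.49 ]
```

```bash
python3 -m crank "0 0 0 0 0 0.04 1;0 0 0 0 0 0.08 1;0 0 0 0 0 0.12 1;0 0 0 0 0 0.16 1;0 0 0 0 0 0.2 1;0 0 0 0 0 0.24 1;0 0 0 0 0 0.28 1;0 0 0 0 0 0.32 1;0 0 0 0 0 0.36 1;0 0 0 0 0 0.4 1;0 0 0 0 0 0.44 1;0 0 0 0 0 0.47 1;0 0 0 0 0 0.48 1;0 0 0 0 0 0.48 1;0 0 0 0 0 0.48 1;0 0 0 0 0 0.48 1"
python3 - <<'E'
from h import *
from station import bot
o=bot.get_obs();print(o["q"].round(3),o["torque"])
ex=np.array([np.cos(.21),np.sin(.21),0]);r=tool(o);print(r.as_matrix().round(3))
a0=np.arctan2(42,155);R=.1606
for th in np.arange(.04,.69,.04):
    d=ex*R*(np.cos(a0)-np.cos(a0+th))+np.array([0,0,R*(np.sin(a0+th)-np.sin(a0))]);print(round(th,2),(r.inv().apply(d)/.5).round(3))
E
```

```text
t: 6.15
eef_pos: [0.5013, 0.2303, 0.1244]
tool_rot: [0.0, 0.993, 0.119, 0.003]
contact_force: [12.5, -2.7, 0.7]
gripper_width: 0.153
grasp_force: 44.6
[-0.321  0.418 -0.28   1.938  0.161  0.801 -2.022] [-0.61796246 -2.64671053 -0.05836805]
[[ 0.972  0.236  0.006]
 [ 0.236 -0.972  0.   ]
 [ 0.006  0.001 -1.   ]]
0.04 [ 0.004  0.    -0.012]
0.08 [ 0.008  0.    -0.024]
0.12 [ 0.012  0.    -0.036]
0.16 [ 0.018  0.001 -0.048]
0.2 [ 0.023  0.001 -0.06 ]
0.24 [ 0.029  0.001 -0.071]
0.28 [ 0.036  0.001 -0.082]
0.32 [ 0.043  0.001 -0.093]
0.36 [ 0.05   0.002 -0.104]
0.4 [ 0.058  0.002 -0.114]
0.44 [ 0.066  0.002 -0.124]
0.48 [ 0.075  0.002 -0.133]
0.52 [ 0.083  0.003 -0.142]
0.56 [ 0.093  0.003 -0.151]
0.6 [ 0.102  0.003 -0.16 ]
0.64 [ 0.112  0.003 -0.168]
0.68 [ 0.123  0.004 -0.176]
```

```bash
python3 -m crank "0.004 0 -0.012 0 0 0 1;0.008 0 -0.024 0 0 0 1;0.012 0 -0.036 0 0 0 1;0.018 0 -0.048 0 0 0 1;0.023 0 -0.06 0 0 0 1;0.029 0 -0.071 0 0 0 1;0.036 0 -0.082 0 0 0 1;0.043 0 -0.093 0 0 0 1;0.043 0 -0.093 0 0 0 1" 60
python3 - <<'E'
from station import bot,eyes
import cv2
c=eyes.read_camera("scene");cv2.imwrite("pics/s2.png",cv2.resize(c["image"][90:210,250:400,::-1],None,fx=4,fy=4))
E
```

```text
t: 7.05
eef_pos: [0.517, 0.2338, 0.1676]
tool_rot: [0.002, 0.993, 0.119, -0.003]
contact_force: [4.0, -3.5, -6.8]
gripper_width: 0.148
grasp_force: 59.4
```

View pics/s2.png

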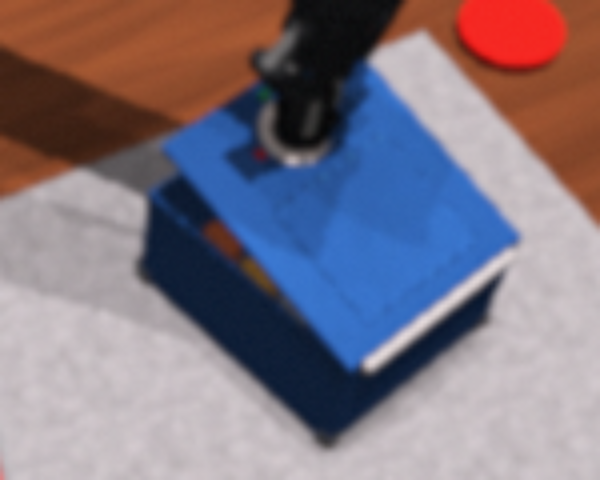

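The lid is rising, with a gap at its front edge near (160,170) and the knob held at (300,130). I'll carry on to about 0.63 rad and let go.

```bash
python3 -m crank "0.007 0 -0.011 0 0 0 1;0.015 0 -0.021 0 0 0 1;0.023 0 -0.031 0 0 0 1;0.032 0 -0.04 0 0 0 1;0.04 0 -0.049 0 0 0 1;0.05 0 -0.058 0 0 0 1;0.059 0 -0.067 0 0 0 1;0.067 0 -0.074 0 0 0 1;0.067 0 -0.074 0 0 0 1;0.067 0 -0.074 0 0 0 1;0.067 0 -0.074 0 0 0 1"
python3 -m crank "0 0 0 0 0 0 0;0 0 0 0 0 0 0;0 0 0 0 0 0 0;0 0 0 0 0 0 0;0 0 0 0 0 0 0;0 0 0 0 0 0 0;0 0 0 0 0 0 0;0 0 0 0 0 0 0;0 0 -0.05 0 0 0 0;0 0 -0.1 0 0 0 0;-0.05 0 -0.18 0 0 0 0;-0.1 0 -0.24 0 0 0 0;-0.1 0 -0.24 0 0 0 0;-0.1 0 -0.24 0 0 0 0"
python3 - <<'E'
from station import bot,eyes
import cv2,numpy as np
A=[eyes.read_camera(n)["image"][:,:,::-1] for n in("scene","wrist")]
cv2.imwrite("pics/s3.png",np.hstack([cv2.resize(A[0][70:214,240:400],(400,360)),cv2.resize(A[1],(400,360))]))
E
```

```text
t: 8.2
eef_pos: [0.5481, 0.2409, 0.2048]
tool_rot: [0.003, 0.993, 0.119, -0.005]
contact_force: [-1.9, -8.1, -3.7]
gripper_width: 0.153
grasp_force: 59.1
t: 9.6
eef_pos: [0.5027, 0.2329, 0.3282]
tool_rot: [-0.0, 0.993, 0.12, 0.001]
contact_force: [0.7, 0.1, -0.2]
gripper_width: 1.002
grasp_force: 0.0
```

View pics/s3.png

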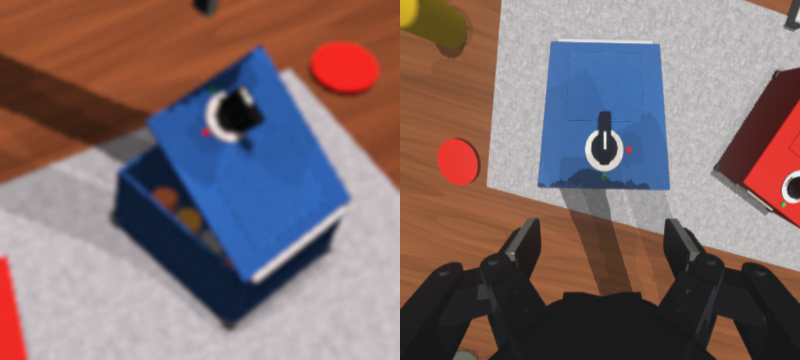

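The lid stands open. In the wrist view the knob bar at (604,135) is in line with the green dot at (604,177). The gripper is clear and the red knob hasn't been touched.

```bash
python3 -c "
from station import ticket
print(ticket.hand_in())"
```

```text
the job is handed in; nothing more can be done
None
```

The job is handed in, verdict not shown: the blue locker's knob is turned to the green dot, its lid stands about 35 degrees open (estimated from the arm's path and the pictures), the gripper is clear, and the red locker was left alone.

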